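Pin the lap case shut

TASK

The gem cutter's wooden lap case has its lid down but is not secured. Swing its upright yellow hasp over to the front so that it hangs down fully home over the brass staple, then take the red-knobbed retaining pin from the wooden block, drop it upright through the staple loop until its disc sits on the loop, and let go.

Things in the scene. Friction and masses are not known exactly. Their poses are not given: they have to be found in the camera images.
- case: Fixed wooden lap case, 160 mm deep (x), 260 mm wide (y), 155 mm high, lid shut. Origin: centre of its underside; z up, -x points out of its front face (80 mm from the origin), which carries the hasp and staple, y runs along that face.
- staple (a point): Brass staple, a level U of 6 mm bar on the case's front; axes as the case's. This point: centre of the free opening, level with the loop's top, 105 mm above the table, 30 mm out from the face. Opening 28 mm wide (y); from this point 24 mm back (+x) to the shut hasp, 20 mm out (-x) to the front bar. A gripper setting the pin should close along y: hasp and case stand close behind.
- hasp (a joint): Slotted yellow plate 64 mm wide, 98 long, 4 thick; hinge along y, 26 mm behind (+x) and 47 above staple. 0 = hangs down over the staple (shut), 1.57 = level out to the front, 3.14 = straight up, more = leaning back over the lid (stop 3.65). Starts leaning back 0.1 to 0.36 rad; stays put within 0.4 rad of upright; pushed over 0.5 rad past upright to the front, it falls shut by itself.
- pin_grip (a point): Centre of the red knob (28 mm wide, 44 high) of a pin (~90 g) standing in a 75 mm high block, in a row with two brass dops bearing stones. z up along the pin, y across the row at the start (close the gripper along y). Steel disc 38 mm wide under the knob, its underside 28 mm below this point; below that a 60 mm long, 22 mm round shank, the last 35 mm tapering to an 8 mm tip. Holes 60 mm apart.

How it is judged:
On the way, in this order (a step that is already met when the one before it is completed fails the run):
1. the hasp hangs shut over the staple (value of joint hasp below 0.17 rad), for 0.2 s.
2. the pin is through the loop, down on its disc (horizontal distance between pin_grip and staple below 0.016 m and z of pin_grip in the frame of staple below 0.036 m), for 0.2 s.
At the end, for the whole second after the job is handed in: The hasp hangs within 0.17 rad of fully shut, and the pin stands in the staple loop: knob centre within 16 mm of the loop's centre seen from above and 15 to 36 mm above the loop (28 mm when its disc sits on it), within 0.2 rad of upright, at rest and let go (all of step 2 and value of joint hasp below 0.17 rad and z of pin_grip in the frame of staple above 0.015 m and angle between pin_grip's own z axis and vertical below 0.2 rad and linear speed of pin below 0.03 m/s); the robot touches nothing.
It also fails if it takes over 53 s, if anything falls off the work surface, if the arm or the gripper's body presses on something with over 40 N, if the wrist force passes 120 N, or if a joint passes its speed limit or range.

ROBOT

A 6-joint arm with a two-finger parallel gripper is mounted at the origin on the work surface. World frame = base frame: x ahead of the robot, y to its left, z up, the work surface at z = 0. Lengths are in m, angles in rad, forces in N, time in s.
With the tool pointing down it reaches from about 0.325 to 0.925 m from the base axis. Payload 3.1 kg.
Tool frame: the origin (TCP) lies between the finger pads; the fingertips stand 22 mm ahead of it and the grasp point (between the pads) lies 3 mm ahead of it; z points along the fingers, y is the line along which they close (so a half turn about z gives the same grasp; the last joint's range is limited). The gripper opens to 85 mm and grips with 20 to 120 N. Pads are 22 mm wide; open, the fingers measure 114 mm over their backs; the gripper's body (76 mm by 85 mm) begins 54 mm behind the grasp point. The pads swing forward as they close: fully open they stand 13 mm farther back than shut.
Start: joints at [1.184, 0.217, 1.613, -0, 1.311, -0.112], TCP at [0.17, 0.602, 0.253] pointing down, gripper open.
Joint ranges: [-2.75, 2.75], [-0.78, 2.1], [0.31, 2.55], [-1.13, 4.27], [0.13, 2.63], [-2.58, 2.58]. Speed limits (rad/s): [2.79, 2.79, 3.14, 3.14, 3.14, 3.14].

INTERFACE

Orientations are given as a unit quaternion [w, x, y, z].
In Python, from workcell import arm, vision gives the robot as it stands.
- The arm moves only by the tool jog_arm, never from a script. Its argument "plan" is a list of rows, each an object of numbers: "x", "y", "z": the shift along the tool's x, y, z scaled (see below); "roll": the turn about the tool's z scaled (see below). In form: [{"x": .., "y": .., "z": .., "roll": ..}, ...]. A call has 1 to 8 rows; each row is the pose to reach, as a shift and turn from the pose commanded when the call began, along the tool's axes at that moment; what a row does not reach only later rows make up. The controller multiplies each number of a shift by 0.2 m and each number of a turn by 2 rad. A row lasts 1/12 s, in which the tool goes at most 41.7 mm and 7.16 degrees, less where a joint would pass 70% of its speed; a pose out of reach is approached as far as the arm can. A call with a number of a shift or a turn outside -1 to 1 is refused whole. A call with a gripper value outside its range is refused whole. "fingers" is the opening, from 0 (shut) to 1 (fully open), set as the call begins (left out, the last holds). The fingers move at their own pace and stop on an object; "squeeze" is the grip in N (left out, the last holds). Time passes only in rows, so rows that repeat a pose let the fingers close. It gives the time, the measured TCP pose, the force, the opening and the grip force at its end, in the units of the state.
- arm.read_state(): the state, without advancing time (a new reading comes with each control period).
- vision.snapshot(name): name is "scene" or "top"; returns (picture, depth): 480x640x3 uint8, red, green, blue; 480x640 float32, m along the optical axis (not along the pixel's ray), 0 where there is no reading.
- vision.camera_model(name): a dict with "fx", "fy", "cx", "cy" (pixels), "world_to_cam" (4x4, takes a point from world to camera coordinates). Camera axes: x right, y down, z forward; pixel columns grow to the right and rows downward; lengths in m; the calibration is good to about 2 mm. A picture is of the moment at which its call begins. camera_model takes no time and is no camera call.
- arm.close_job(): hands the job in; it is judged then, once.
The state is a dict: "time": time; "q": joint angles; "joint_vel": joint speeds; "tau": joint torques, N m; "eef_pos": TCP position; "eef_rot": TCP orientation; "contact_force": force on the tool from outside, world axes, zero at the start; "ft_torque": the same for the moment, N m; "opening": opening from 0.0 (shut) to 1.0 (fully open); "gripper_force": force on a finger pad.
Only numpy, scipy, OpenCV 4.12 (cv2) and the standard library are available. Lean on these libraries where they do the work, as an engineer would, in place of code of your own. Each camera call takes 0.05 s, during which the arm holds its last target. There are 200 camera calls.

## Working session

There is one attempt and no reset: what is moved stays moved. The work goes in short steps, Python scripts to look and compute and a tool call to move; the robot and the scene stay as the last step left them, time stands still between calls to the robot, and variables do not carry over. Pictures are saved under pics/ and viewed, at most 10 in all, crops included, and the job is handed in when it is done.

Besides the shell and the picture viewer there is one more tool, called after "Emit:" as a command line: name --argument value ..., lists and objects as JSON in quotes. jog_arm: Moves the arm, as the interface text tells. Its arguments: {"type":"object","properties":{"plan":{"type":"array"},"fingers":{"type":"number"},"squeeze":{"type":"number"}},"required":["plan"]}

```bash
mkdir -p pics; cat > h.py <<'E'
import numpy as np, cv2
from workcell import arm, vision
def snap(n,f):
    p,d=vision.snapshot(n); cv2.imwrite(f'pics/{f}.png',p[:,:,::-1]); np.savez(f'pics/{f}.npz',p=p,d=d); return p,d
def cloud(n,d):
    m=vision.camera_model(n); v,u=np.mgrid[:480,:640]
    c=np.stack([(u-m['cx'])/m['fx']*d,(v-m['cy'])/m['fy']*d,d,np.ones_like(d)],-1)
    return (c@np.linalg.inv(np.array(m['world_to_cam'])).T)[...,:3]
E
python3 - <<'E'
from h import *
for n in('scene','top'):
    snap(n,n+'0'); print(np.round(np.linalg.inv(np.array(vision.camera_model(n)['world_to_cam'])),3), vision.camera_model(n)['fx'])
s=arm.read_state();print(s)
E
```

```text
[[ 0.824  0.534 -0.19   0.702]
 [ 0.567 -0.774  0.283 -0.273]
 [ 0.004 -0.341 -0.94   0.959]
 [ 0.     0.     0.     1.   ]] 484.7814366554256
[[-0.026 -0.997  0.076  0.475]
 [-0.999  0.029  0.027 -0.055]
 [-0.029 -0.076 -0.997  0.948]
 [ 0.     0.     0.     1.   ]] 539.6861534366988
{'time': 0.1, 'q': array([ 1.18385247e+00,  2.17690437e-01,  1.61479613e+00, -1.97041219e-05,
        1.31125654e+00, -1.12177953e-01]), 'joint_vel': array([-0.00067386, -0.00191096, -0.00303397,  0.00072263,  0.00100784,
        0.00117894]), 'tau': array([-1.65757974e-03, -3.98083556e+01, -3.04966664e+01, -2.52113623e-04,
        4.27105027e-03,  1.14727845e-05]), 'eef_pos': array([0.1692872 , 0.60092711, 0.25207977]), 'eef_rot': array([-2.56333582e-04,  1.36948605e-01,  9.90577571e-01, -1.04426902e-03]), 'contact_force': array([ 1.45069084, -0.53940169,  0.49364653]), 'ft_torque': array([-0.06254998,  0.00456042,  0.04047868]), 'gripper_force': 0.0, 'opening': 1.0002087443181613}
```

View pics/scene0.png

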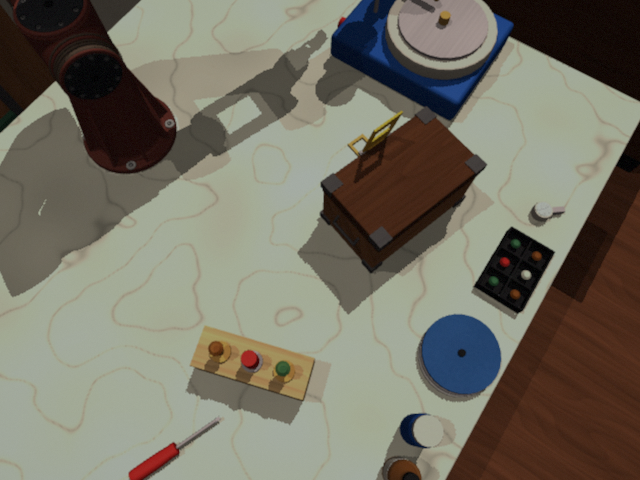

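View pics/top0.png

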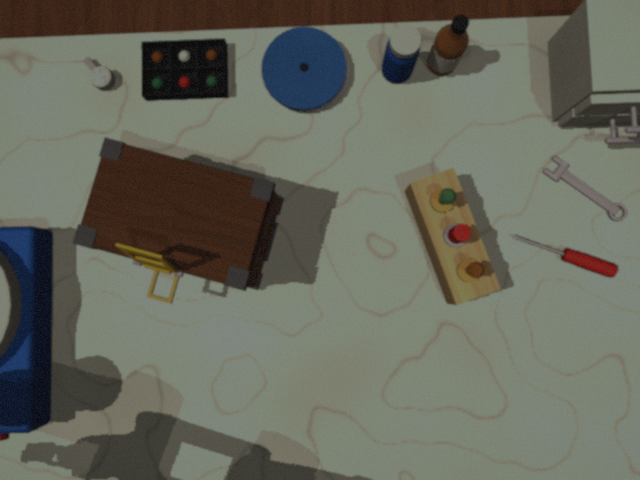

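The scene image shows the case with its hasp up. In the top image the staple is at about (165,287), the hasp at (145,258), the red knob at (461,233), and the dops at (447,197) and (475,270).

```bash
cat > m.py <<'E'
from h import *
for n in('top','scene'):
    f=np.load(f'pics/{n}0.npz'); p=f['p'].astype(int); P=cloud(n,f['d']); R,G,B=p[...,0],p[...,1],p[...,2]
    x,y,z=P[...,0],P[...,1],P[...,2]
    near=(x>.3)&(x<.85)
    lid=(abs(z-.155)<.006)&near&(y>.0)&(y<.5)
    r=cv2.minAreaRect(P[lid][:,:2].astype(np.float32)); b=cv2.boxPoints(r)
    print(n,'lid',np.round(b,4).tolist(),np.round(r[1],3),np.round(r[0],4),np.median(z[lid]),lid.sum())
    blk=(abs(z-.075)<.005)&near&(y<-.1)
    r=cv2.minAreaRect(P[blk][:,:2].astype(np.float32)); print('block',np.round(cv2.boxPoints(r),3).tolist(),np.round(r[0],4),r[1])
    red=(R>140)&(G<70)&(B<80)&near&(z>.11)&(y<-.1)
    q=P[red]; print('red',len(q),q.mean(0),q.min(0),q.max(0)); t=q[q[:,2]>q[:,2].max()-.006]; print(' top',t.mean(0),t.min(0),t.max(0))
    yel=(R>90)&(G>70)&(B<.6*R)&near&(y>.1)&(y<.45)
    for lo,hi in((.085,.12),(.165,.19),(.19,.22),(.22,.26)):
        k=yel&(z>lo)&(z<hi)
        if k.sum():
            q=P[k]; rr=cv2.minAreaRect(q[:,:2].astype(np.float32)); print('yel',lo,k.sum(),q.mean(0).round(4),np.round(cv2.boxPoints(rr),3).tolist())
E
python3 m.py
```

```text
top lid [[0.4666000008583069, 0.07689999788999557], [0.6322000026702881, 0.02710000053048134], [0.7095000147819519, 0.2840999960899353], [0.5439000129699707, 0.33390000462532043]] [0.268 0.173] [0.5881 0.1805] 0.15541002535525328 18871
block [[0.4359999895095825, -0.2150000035762787], [0.49000000953674316, -0.5979999899864197], [0.9039999842643738, -0.5389999747276306], [0.8489999771118164, -0.1550000011920929]] [ 0.6696 -0.3766] (0.41732385754585266, 0.3869917094707489)m.py:12: RuntimeWarning: Mean of empty slice.
  q=P[red]; print('red',len(q),q.mean(0),q.min(0),q.max(0)); t=q[q[:,2]>q[:,2].max()-.006]; print(' top',t.mean(0),t.min(0),t.max(0))
  ret = um.true_divide(
Traceback (most recent call last):
  File "m.py", line 12, in <module>
    q=P[red]; print('red',len(q),q.mean(0),q.min(0),q.max(0)); t=q[q[:,2]>q[:,2].max()-.006]; print(' top',t.mean(0),t.min(0),t.max(0))
                                           ~~~~~^^^
ValueError: zero-size array to reduction operation minimum which has no identity
```

```bash
sed -i 's/(R>140)&(G<70)&(B<80)&near&(z>.11)/(R>90)\&(G<.5*R)\&(B<.6*R)\&near\&(z>.11)\&(z<.22)\&(y>-.3)/; s/&near&(y<-.1)$/\&near\&(y<-.1)\&(y>-.4)\&(B<.75*R)/' m.py; python3 - <<'E'
import cv2
for n,(x,y,w,h),o in(('top',(400,160,120,150),'c1'),('top',(70,130,220,180),'c2')):
    i=cv2.imread(f'pics/{n}0.png')[y:y+h,x:x+w]; s=3.3 if o=='c2' else 4
    cv2.imwrite(f'pics/{o}.png',cv2.resize(i,None,fx=s,fy=s,interpolation=2))
E
python3 m.py
```

```text
top lid [[0.4666000008583069, 0.07689999788999557], [0.6322000026702881, 0.02710000053048134], [0.7095000147819519, 0.2840999960899353], [0.5439000129699707, 0.33390000462532043]] [0.268 0.173] [0.5881 0.1805] 0.15541002535525328 18871
block [[0.4359999895095825, -0.20999999344348907], [0.4490000009536743, -0.3240000009536743], [0.8539999723434448, -0.2759999930858612], [0.8399999737739563, -0.16200000047683716]] [ 0.6448 -0.243 ] (0.40723538398742676, 0.11542250216007233)
red 248 [ 0.55067427 -0.25301609  0.12540941] [ 0.53792389 -0.26750875  0.11842218] [ 0.56389044 -0.24010831  0.1300556 ]
 top [ 0.55074453 -0.25334456  0.12596079] [ 0.53908624 -0.26595648  0.12412922] [ 0.56348334 -0.24010831  0.1300556 ]
yel 0.085 239 [0.4777 0.2133 0.1052] [[0.45500001311302185, 0.19900000095367432], [0.4959999918937683, 0.18700000643730164], [0.5080000162124634, 0.22499999403953552], [0.46700000762939453, 0.23800000548362732]]
yel 0.165 46 [0.5167 0.2072 0.1852] [[0.5090000033378601, 0.1850000023841858], [0.515999972820282, 0.18299999833106995], [0.5270000100135803, 0.23100000619888306], [0.51
[... 1302 characters left out ...]
950000047683716, 0.23199999332427979], [0.46700000762939453, 0.23899999260902405]]
yel 0.165 9 [0.5179 0.1989 0.1884] [[0.5120000243186951, 0.18700000643730164], [0.515999972820282, 0.1860000044107437], [0.527999997138977, 0.22499999403953552], [0.5239999890327454, 0.22699999809265137]]
yel 0.19 46 [0.5208 0.2039 0.1932] [[0.5109999775886536, 0.17000000178813934], [0.5180000066757202, 0.16899999976158142], [0.527999997138977, 0.22300000488758087], [0.5210000276565552, 0.2240000069141388]]
yel 0.22 83 [0.5308 0.1988 0.2483] [[0.5189999938011169, 0.16899999976158142], [0.5239999890327454, 0.16699999570846558], [0.5419999957084656, 0.22699999809265137], [0.5370000004768372, 0.2290000021457672]]
```

View pics/c2.png

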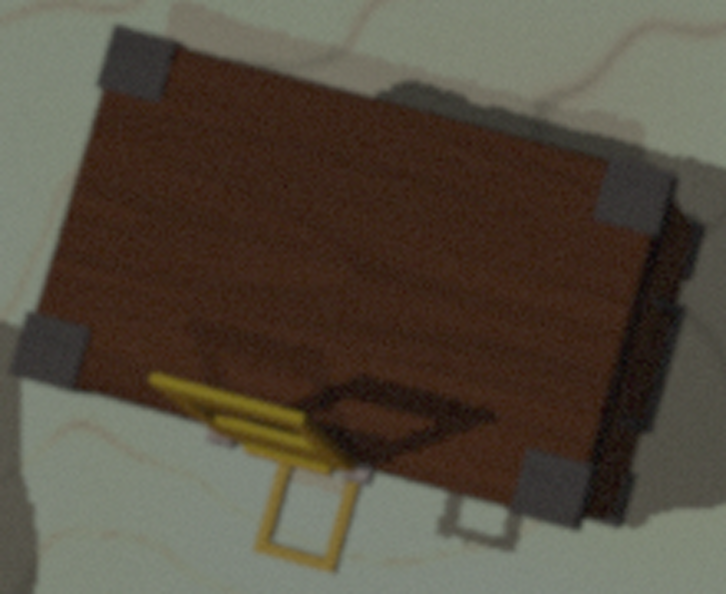

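View pics/c1.png

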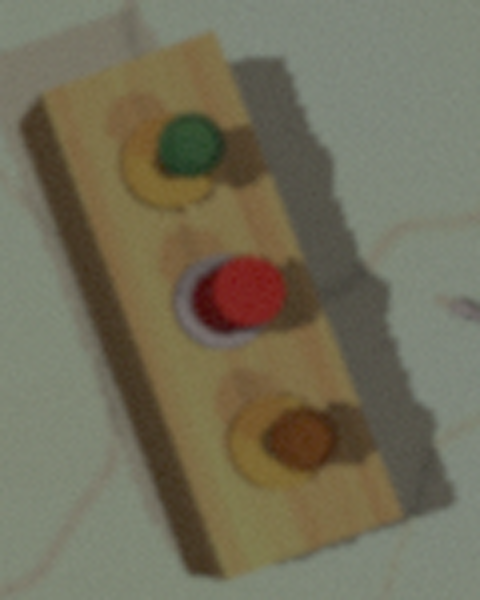

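The crops confirm the geometry. The hasp leans back about 0.2 rad, the case is yawed about -0.292, the row angle is about 0.33, and the pin_grip z is about 0.103.

```bash
cat >> h.py <<'E'
from scipy.spatial.transform import Rotation as Ro
CX=np.array([.9575,-.288,0]); ST=np.array([.4855,.2117,.105]); HI=ST+.026*CX+[0,0,.047]
def go(targets,yang):
    """targets: world TCP points; yang: heading of tool y, rad clockwise from world y"""
    s=arm.read_state(); w,a,b,c=s['eef_rot']; R=Ro.from_quat([a,b,c,w]).as_matrix(); ty=R[:,1]
    cur=np.arctan2(ty[0],ty[1]); print('pos',s['eef_pos'].round(4),'yang',cur.round(4),'tilt',R[2,:2].round(4),'t',s['time'])
    for t in targets: print(np.round(R.T@(np.array(t)-s['eef_pos'])/.2,3))
    print('roll',round((yang-cur)/2,4))
E
python3 - <<'E'
from h import *
a=HI+.07*CX; b=HI-.085*CX
go([[.17,.6,.34],[a[0],a[1],.34],[a[0],a[1],.247],[b[0],b[1],.247]],.292)
E
```

```text
pos [0.1693 0.6009 0.2521] yang 0.2748 tilt [ 0.0002 -0.0021] t 0.1
[-0.005 -0.004 -0.44 ]
[-2.53  -1.453 -0.437]
[-2.53  -1.452  0.028]
[-1.755 -1.439  0.028]
roll 0.0086
```

Emit:
jog_arm --plan '[{"x":0,"y":0,"z":-0.2},{"x":-0.1,"y":-0.06,"z":-0.4},{"x":-0.28,"y":-0.16,"z":-0.44},{"x":-0.45,"y":-0.26,"z":-0.44},{"x":-0.62,"y":-0.36,"z":-0.44},{"x":-0.8,"y":-0.46,"z":-0.44},{"x":-0.97,"y":-0.56,"z":-0.44},{"x":-1,"y":-0.574,"z":-0.44,"roll":0.009}]' --fingers 0

```text
$.plan[0]: bad value
```

Emit:
jog_arm --plan '[{"x":-0.17,"y":-0.1},{"x":-0.34,"y":-0.2},{"x":-0.51,"y":-0.29},{"x":-0.68,"y":-0.39},{"x":-0.85,"y":-0.49},{"x":-1,"y":-0.574},{"x":-1,"y":-0.574},{"x":-1,"y":-0.574}]'

```text
$.plan[0]: bad value
```

```bash
python3 - <<'E'
from h import *
a=HI+.07*CX; b=HI-.085*CX
go([[a[0],a[1],.34],[a[0],a[1],.247],[b[0],b[1],.247]],.292)
E
```

```text
pos [0.1693 0.6009 0.2521] yang 0.2748 tilt [ 0.0002 -0.0021] t 0.1
[-2.53  -1.453 -0.437]
[-2.53  -1.452  0.028]
[-1.755 -1.439  0.028]
roll 0.0086
```

All four keys are probably required in each row.

Emit:
jog_arm --plan '[{"x":0,"y":0,"z":-0.2,"roll":0},{"x":-0.1,"y":-0.06,"z":-0.4,"roll":0},{"x":-0.28,"y":-0.16,"z":-0.44,"roll":0},{"x":-0.45,"y":-0.26,"z":-0.44,"roll":0},{"x":-0.62,"y":-0.36,"z":-0.44,"roll":0},{"x":-0.8,"y":-0.46,"z":-0.44,"roll":0},{"x":-0.97,"y":-0.56,"z":-0.44,"roll":0},{"x":-1,"y":-0.574,"z":-0.44,"roll":0.009}]' --fingers 0

```text
time: 0.77
eef_pos: [0.3343, 0.4326, 0.3408]
eef_rot: [0.001, 0.149, 0.989, -0.001]
contact_force: [-0.1, 0.7, -0.7]
opening: 0.002
gripper_force: 0.0
```

Emit:
jog_arm --plan '[{"x":-0.17,"y":-0.1,"z":0,"roll":0},{"x":-0.34,"y":-0.2,"z":0,"roll":0},{"x":-0.51,"y":-0.29,"z":0,"roll":0},{"x":-0.68,"y":-0.39,"z":0,"roll":0},{"x":-0.85,"y":-0.49,"z":0,"roll":0},{"x":-1,"y":-0.574,"z":0,"roll":0},{"x":-1,"y":-0.574,"z":0,"roll":0},{"x":-1,"y":-0.574,"z":0,"roll":0}]'

```text
time: 1.43
eef_pos: [0.4899, 0.2681, 0.3405]
eef_rot: [-0.001, 0.148, 0.989, -0.0]
contact_force: [-0.1, 0.2, 0.2]
opening: 0.002
gripper_force: 0.0
```

```bash
python3 - <<'E'
from h import *
a=HI+.07*CX; b=HI-.085*CX
go([[a[0],a[1],.34],[a[0],a[1],.247],[b[0],b[1],.247]],.292)
E
```

```text
pos [0.4899 0.2681 0.3405] yang 0.2964 tilt [ 0.0017 -0.0004] t 1.4333
[-0.541 -0.274  0.002]
[-0.542 -0.274  0.467]
[ 0.233 -0.277  0.468]
roll -0.0022
```

Emit:
jog_arm --plan '[{"x":-0.17,"y":-0.09,"z":0,"roll":0},{"x":-0.35,"y":-0.18,"z":0,"roll":0},{"x":-0.54,"y":-0.274,"z":0,"roll":0},{"x":-0.54,"y":-0.274,"z":0.1,"roll":0},{"x":-0.54,"y":-0.274,"z":0.25,"roll":0},{"x":-0.54,"y":-0.274,"z":0.4,"roll":0},{"x":-0.54,"y":-0.274,"z":0.467,"roll":0},{"x":-0.54,"y":-0.274,"z":0.467,"roll":0}]'

```text
time: 2.1
eef_pos: [0.5731, 0.1864, 0.2426]
eef_rot: [-0.005, 0.145, 0.989, -0.001]
contact_force: [-1.1, 0.8, -1.6]
opening: -0.001
gripper_force: 0.0
```

Emit:
jog_arm --plan '[{"x":0.08,"y":0,"z":0,"roll":0},{"x":0.16,"y":0,"z":0,"roll":0},{"x":0.22,"y":0,"z":0,"roll":0},{"x":0.28,"y":0,"z":0,"roll":0},{"x":0.34,"y":0,"z":0,"roll":0},{"x":0.4,"y":0,"z":0,"roll":0},{"x":0.46,"y":0,"z":0,"roll":0},{"x":0.52,"y":0,"z":0,"roll":0}]'

```text
time: 2.77
eef_pos: [0.4761, 0.2159, 0.2481]
eef_rot: [0.0, 0.146, 0.989, 0.0]
contact_force: [0.3, -0.3, -0.6]
opening: 0.001
gripper_force: 0.0
```

Emit:
jog_arm --plan '[{"x":0.06,"y":0,"z":0,"roll":0},{"x":0.12,"y":0,"z":0,"roll":0},{"x":0.18,"y":0,"z":0,"roll":0},{"x":0.24,"y":0,"z":0,"roll":0},{"x":0.26,"y":0,"z":0,"roll":0},{"x":0.26,"y":0,"z":-0.2,"roll":0},{"x":0.26,"y":0,"z":-0.4,"roll":0},{"x":0.26,"y":0,"z":-0.5,"roll":0}]'

```text
time: 3.43
eef_pos: [0.4285, 0.2311, 0.3525]
eef_rot: [0.003, 0.146, 0.989, 0.001]
contact_force: [1.1, 0.7, 1.4]
opening: 0.002
gripper_force: 0.0
```

```bash
python3 - <<'E'
from h import *
P,d=snap('scene','s1'); snap('top','t1')
a=cv2.imread('pics/s1.png')[60:260,270:510]; b=cv2.imread('pics/t1.png')[130:330,60:300]
cv2.imwrite('pics/j1.png',cv2.resize(np.hstack([a,b]),None,fx=1.66,fy=1.66,interpolation=2))
go([[.552,-.2535,.2]],-.329)
E
```

```text
pos [0.4299 0.2315 0.3539] yang 0.2927 tilt [-0.0091  0.0066] t 3.5333
[-1.277 -2.151  0.767]
roll -0.3109
```

View pics/j1.png

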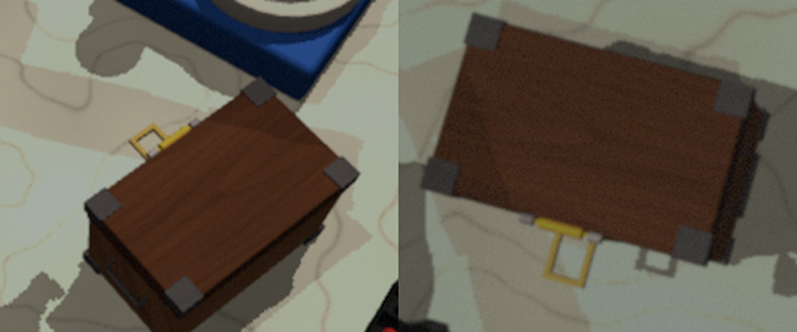

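The picture shows the hasp hanging down, with only its top edge visible at the hinge and the loop standing clear in front of it. I'll check how far home it is and refine the staple position numerically while moving to the pin.

```bash
python3 - <<'E'
from h import *
CY=np.array([.288,.9575,0])
for n,k in(('top','t1'),('scene','s1')):
    f=np.load(f'pics/{k}.npz');p=f['p'].astype(int);P=cloud(n,f['d']);R,G,B=p[...,0],p[...,1],p[...,2]
    m=(R>70)&(G>.6*R)&(B<.62*R)&(abs(P[...,0]-.48)<.08)&(abs(P[...,1]-.21)<.08)
    q=P[m]; rel=np.c_[(q-ST)@CX,(q-ST)@CY,q[:,2]]*1000
    for lo,hi in((40,90),(98,110),(110,135),(135,165)):
        r=rel[(rel[:,2]>lo)&(rel[:,2]<hi)]
        if len(r): print(n,lo,len(r),'x',np.percentile(r[:,0],[1,10,50,90,99]).round(1),'y',np.percentile(r[:,1],[1,10,50,90,99]).round(1),'z',np.median(r[:,2]).round(1))
    r=rel[(abs(rel[:,2]-105)<8)]; fr=r[(r[:,0]<-15)]; print(' front bar x',np.percentile(fr[:,0],[2,50,98]).round(1)); 
    for s in(1,-1):
        sd=r[(r[:,0]>-14)&(r[:,0]<12)&(s*r[:,1]>0)]; print(' side y',np.percentile(sd[:,1],[2,50,98]).round(1))
E
```

```text
top 98 266 x [-25.6 -24.  -10.3  12.6  17.1] y [-20.4 -18.9   2.4  17.9  19.3] z 105.3
top 110 1 x [-21.2 -21.2 -21.2 -21.2 -21.2] y [4.9 4.9 4.9 4.9 4.9] z 110.5
top 135 317 x [20.9 22.6 28.6 53.7 70.1] y [-65.  -36.6  -3.5  20.7  53.5] z 156.0
 front bar x [-25.6 -22.2 -15.6]
 side y [13.1 16.6 19.3]
 side y [-20.5 -17.5 -14.6]
scene 98 124 x [-24.4 -22.6 -17.3  -0.6   7.1] y [-19.8 -17.9   0.5  18.   20.5] z 105.2
scene 135 146 x [23.1 24.9 29.5 32.7 50. ] y [-70.4 -36.5  -2.5  22.9  58.7] z 156.3
 front bar x [-24.4 -20.  -15.6]
 side y [12.8 17.3 20.8]
 side y [-19.8 -17.  -13.7]
```

Emit:
jog_arm --plan '[{"x":-0.1,"y":-0.18,"z":0,"roll":-0.04},{"x":-0.2,"y":-0.35,"z":0,"roll":-0.08},{"x":-0.3,"y":-0.52,"z":0,"roll":-0.12},{"x":-0.4,"y":-0.69,"z":0,"roll":-0.17},{"x":-0.5,"y":-0.86,"z":0,"roll":-0.22},{"x":-0.58,"y":-1,"z":0,"roll":-0.26},{"x":-0.58,"y":-1,"z":0,"roll":-0.3},{"x":-0.58,"y":-1,"z":0,"roll":-0.311}]' --fingers 1

```text
time: 4.2
eef_pos: [0.4805, 0.0038, 0.3463]
eef_rot: [-0.001, -0.163, 0.987, 0.0]
contact_force: [-0.7, 0.1, 0.0]
opening: 0.997
gripper_force: 0.0
```

```bash
python3 - <<'E'
from h import *
go([[.552,-.2535,.2],[.552,-.2535,.1]],-.329)
E
```

```text
pos [0.4805 0.0038 0.3463] yang -0.3274 tilt [0.0023 0.0011] t 4.2
[ 0.073 -1.334  0.73 ]
[ 0.072 -1.334  1.23 ]
roll -0.0008
```

Emit:
jog_arm --plan '[{"x":0.01,"y":-0.2,"z":0,"roll":0},{"x":0.02,"y":-0.4,"z":0,"roll":0},{"x":0.03,"y":-0.6,"z":0,"roll":0},{"x":0.04,"y":-0.8,"z":0.1,"roll":0},{"x":0.05,"y":-1,"z":0.2,"roll":0},{"x":0.06,"y":-1,"z":0.35,"roll":0},{"x":0.07,"y":-1,"z":0.5,"roll":0},{"x":0.07,"y":-1,"z":0.5,"roll":0}]'

```text
time: 4.87
eef_pos: [0.5275, -0.1858, 0.2391]
eef_rot: [-0.006, -0.163, 0.987, 0.005]
contact_force: [-1.2, 1.4, -2.0]
opening: 0.999
gripper_force: 0.0
```

Emit:
jog_arm --plan '[{"x":0,"y":-0.17,"z":0,"roll":0},{"x":0,"y":-0.334,"z":0,"roll":0},{"x":0,"y":-0.334,"z":0,"roll":0},{"x":0,"y":-0.334,"z":0,"roll":0}]'

```text
time: 5.2
eef_pos: [0.5548, -0.2516, 0.249]
eef_rot: [0.001, -0.163, 0.987, -0.0]
contact_force: [0.1, 0.1, 0.9]
opening: 1.0
gripper_force: 0.0
```

```bash
python3 - <<'E'
from h import *
snap('scene','s2'); snap('top','t2')
a=cv2.imread('pics/s2.png')[300:420,160:340]; b=cv2.imread('pics/t2.png')[160:280,370:550]
cv2.imwrite('pics/j2.png',cv2.resize(np.hstack([a,b]),None,fx=2.2,fy=2.2,interpolation=2))
go([[.552,-.2535,.15],[.552,-.2535,.107]],-.329)
E
```

```text
pos [ 0.5542 -0.2502  0.2487] yang -0.3299 tilt [-0.0006  0.0002] t 5.3
[ 0.016 -0.012  0.494]
[ 0.016 -0.012  0.709]
roll 0.0004
```

View pics/j2.png

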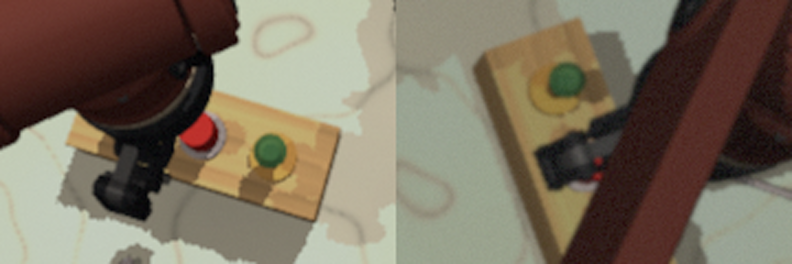

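The picture shows the fingers straddling the red knob across the row, and the dops are clear. Next I descend and close.

Emit:
jog_arm --plan '[{"x":0.016,"y":-0.012,"z":0.1,"roll":0},{"x":0.016,"y":-0.012,"z":0.25,"roll":0},{"x":0.016,"y":-0.012,"z":0.4,"roll":0},{"x":0.016,"y":-0.012,"z":0.5,"roll":0},{"x":0.016,"y":-0.012,"z":0.6,"roll":0},{"x":0.016,"y":-0.012,"z":0.66,"roll":0},{"x":0.016,"y":-0.012,"z":0.705,"roll":0},{"x":0.016,"y":-0.012,"z":0.705,"roll":0}]'

```text
time: 5.97
eef_pos: [0.5506, -0.2532, 0.1053]
eef_rot: [-0.001, -0.164, 0.986, 0.001]
contact_force: [-0.6, 0.4, 0.4]
opening: 0.999
gripper_force: 0.0
```

Emit:
jog_arm --plan '[{"x":0,"y":0,"z":0,"roll":0},{"x":0,"y":0,"z":0,"roll":0},{"x":0,"y":0,"z":0,"roll":0},{"x":0,"y":0,"z":0,"roll":0},{"x":0,"y":0,"z":0,"roll":0},{"x":0,"y":0,"z":0,"roll":0},{"x":0,"y":0,"z":0,"roll":0},{"x":0,"y":0,"z":0,"roll":0}]' --fingers 0 --squeeze 50

```text
time: 6.63
eef_pos: [0.5522, -0.255, 0.1082]
eef_rot: [0.001, -0.164, 0.986, -0.0]
contact_force: [-0.7, 1.3, 5.3]
opening: 0.312
gripper_force: 49.3
```

Emit:
jog_arm --plan '[{"x":0,"y":0,"z":-0.08,"roll":0},{"x":0,"y":0,"z":-0.2,"roll":0},{"x":0,"y":0,"z":-0.35,"roll":0},{"x":0,"y":0,"z":-0.5,"roll":0},{"x":0,"y":0,"z":-0.7,"roll":0},{"x":0,"y":0,"z":-0.9,"roll":0},{"x":0,"y":0,"z":-1,"roll":0},{"x":0,"y":0,"z":-1,"roll":0}]'

```text
time: 7.3
eef_pos: [0.5544, -0.2565, 0.3144]
eef_rot: [0.005, -0.164, 0.986, -0.004]
contact_force: [1.1, -0.6, -0.2]
opening: 0.319
gripper_force: 49.3
```

```bash
python3 - <<'E'
from h import *
go([[ST[0],ST[1],.308]],.292); print(arm.read_state()['opening'])
E
```

```text
pos [ 0.5544 -0.2565  0.3144] yang -0.3292 tilt [-0.0081 -0.0101] t 7.3
[-0.431  2.327  0.012]
roll 0.3106
0.3186675009080506
```

Emit:
jog_arm --plan '[{"x":-0.02,"y":0.08,"z":0,"roll":0.02},{"x":-0.04,"y":0.2,"z":0,"roll":0.04},{"x":-0.06,"y":0.34,"z":0,"roll":0.06},{"x":-0.09,"y":0.49,"z":0,"roll":0.08},{"x":-0.12,"y":0.64,"z":0,"roll":0.11},{"x":-0.15,"y":0.79,"z":0,"roll":0.13},{"x":-0.17,"y":0.92,"z":0,"roll":0.15},{"x":-0.19,"y":1,"z":0,"roll":0.16}]'

```text
time: 7.97
eef_pos: [0.521, -0.0506, 0.3043]
eef_rot: [-0.002, -0.005, 1.0, 0.001]
contact_force: [0.1, 0.2, -0.9]
opening: 0.316
gripper_force: 49.4
```

```bash
python3 - <<'E'
from h import *
go([[ST[0],ST[1],.308]],.292)
E
```

```text
pos [ 0.521  -0.0506  0.3043] yang -0.009 tilt [0.0041 0.0019] t 7.9667
[ 0.166  1.313 -0.016]
roll 0.1505
```

Emit:
jog_arm --plan '[{"x":0.02,"y":0.15,"z":-0.02,"roll":0.02},{"x":0.04,"y":0.32,"z":-0.02,"roll":0.04},{"x":0.06,"y":0.49,"z":-0.02,"roll":0.06},{"x":0.08,"y":0.65,"z":-0.02,"roll":0.08},{"x":0.1,"y":0.8,"z":-0.02,"roll":0.1},{"x":0.12,"y":0.92,"z":-0.02,"roll":0.12},{"x":0.14,"y":1,"z":-0.02,"roll":0.14},{"x":0.16,"y":1,"z":-0.02,"roll":0.15}]'

```text
time: 8.63
eef_pos: [0.4875, 0.1491, 0.3084]
eef_rot: [-0.002, 0.144, 0.99, 0.0]
contact_force: [-0.3, 0.6, -1.2]
opening: 0.313
gripper_force: 49.5
```

Emit:
jog_arm --plan '[{"x":0.05,"y":0.1,"z":0,"roll":0},{"x":0.09,"y":0.2,"z":0,"roll":0},{"x":0.09,"y":0.295,"z":0,"roll":0},{"x":0.09,"y":0.295,"z":0,"roll":0},{"x":0.09,"y":0.295,"z":0,"roll":0}]'

```text
time: 9.05
eef_pos: [0.4882, 0.2076, 0.3092]
eef_rot: [-0.001, 0.144, 0.99, -0.001]
contact_force: [-0.1, -0.9, -0.7]
opening: 0.309
gripper_force: 49.7
```

```bash
python3 - <<'E'
from h import *
snap('scene','s3'); snap('top','t3')
a=cv2.imread('pics/s3.png')[60:220,270:470]; b=cv2.imread('pics/t3.png')[180:340,70:270]
cv2.imwrite('pics/j3.png',cv2.resize(np.hstack([a,b]),None,fx=2,fy=2,interpolation=2))
go([[ST[0],ST[1],.25],[ST[0],ST[1],.138]],.292)
for n,k in(('scene','s3'),('top','t3')):
    f=np.load(f'pics/{k}.npz');p=f['p'].astype(int);P=cloud(n,f['d']);R,G,B=p[...,0],p[...,1],p[...,2]
    m=(R>70)&(G<.45*R)&(B<.55*R)&(P[...,2]>.24)&(P[...,2]<.34)&(abs(P[...,:2]-ST[:2]).max(-1)<.06)
    q=P[m]; print(n,len(q), q.mean(0) if len(q) else '')
E
```

```text
pos [0.4883 0.207  0.3097] yang 0.2915 tilt [ 0.0014 -0.002 ] t 9.15
[0.02  0.019 0.299]
[0.019 0.02  0.859]
roll 0.0003
scene 40 [0.49723024 0.20889145 0.32617194]
top 0
```

View pics/j3.png

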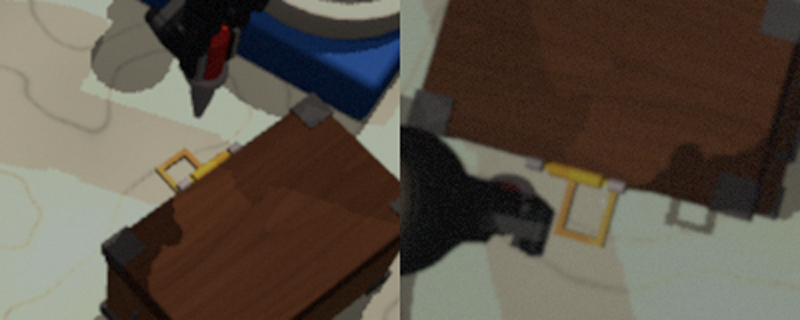

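The picture shows the pin held upright, with its tip at scene pixel (371.5,117.5). I'll project the expected tip to check that.

```bash
python3 - <<'E'
from h import *
m=vision.camera_model('scene')
def pr(p):
    c=np.array(m['world_to_cam'])@np.r_[p,1]; return np.round([m['fx']*c[0]/c[2]+m['cx'],m['fy']*c[1]/c[2]+m['cy']],1)
b=np.array([.4883,.207,.2167])
print(pr(b),'+10 CX',pr(b+.01*CX),'+10 up',pr(b+[0,0,.01]))
print('staple corners',[pr(ST+dx*CX+dy*np.array([.288,.9575,0])) for dx in(-.02,) for dy in(-.014,.014)])
E
```

```text
[367.7 116.8] +10 CX [371.4 120.5] +10 up [368.3 113.5]
staple corners [array([350.4, 144.2]), array([360.9, 136.8])]
```

Emit:
jog_arm --plan '[{"x":0.02,"y":0.019,"z":0.1,"roll":0},{"x":0.02,"y":0.019,"z":0.2,"roll":0},{"x":0.02,"y":0.019,"z":0.3,"roll":0},{"x":0.02,"y":0.019,"z":0.36,"roll":0},{"x":0.02,"y":0.019,"z":0.36,"roll":0},{"x":0.02,"y":0.019,"z":0.36,"roll":0}]'

```text
time: 9.65
eef_pos: [0.4856, 0.2121, 0.2382]
eef_rot: [-0.001, 0.145, 0.989, -0.001]
contact_force: [0.2, 0.2, 0.5]
opening: 0.316
gripper_force: 49.7
```

```bash
python3 - <<'E'
from h import *
go([[ST[0],ST[1],.138]],.292);print(arm.read_state()['contact_force'])
E
```

```text
pos [0.4856 0.2121 0.2382] yang 0.2918 tilt [ 0.0015 -0.0012] t 9.65
[-0.001 -0.001  0.501]
roll 0.0001
[0.24240071 0.18488042 0.54769228]
```

```bash
python3 - <<'E'
from h import *
snap('scene','s4')
m=vision.camera_model('scene')
def pr(p):
    c=np.array(m['world_to_cam'])@np.r_[p,1]; return np.array([m['fx']*c[0]/c[2]+m['cx'],m['fy']*c[1]/c[2]+m['cy']])
s=arm.read_state()['eef_pos']
print('tip',((pr(s-[0,0,.093])-[330,80])*8).round(0),'disc',((pr(s-[0,0,.033])-[330,80])*8).round(0))
a=cv2.imread('pics/s4.png')[80:155,330:410]
cv2.imwrite('pics/j4.png',cv2.resize(a,(640,600),interpolation=2))
E
```

```text
tip [278. 446.] disc [303. 300.]
```

View pics/j4.png

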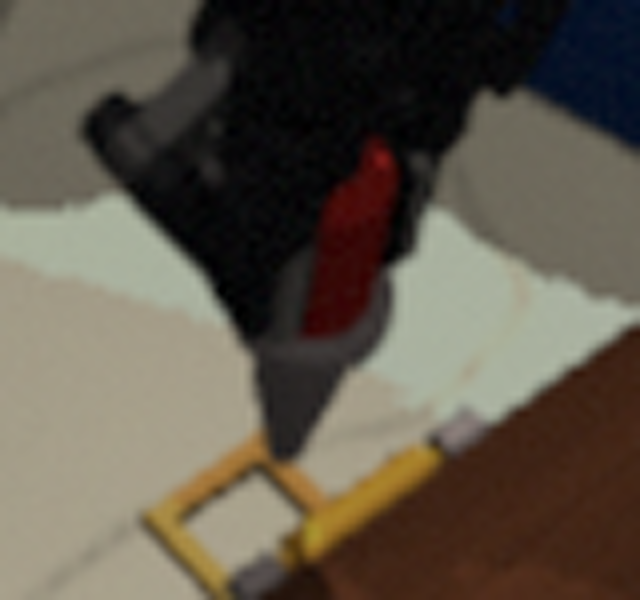

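The picture shows the tip at (284,445) in the crop, within 1 px of prediction. The disc sits about 4 mm toward the case, so I'll shift 4 mm outward and descend.

Emit:
jog_arm --plan '[{"x":0.02,"y":0,"z":0.05,"roll":0},{"x":0.02,"y":0,"z":0.12,"roll":0},{"x":0.02,"y":0,"z":0.17,"roll":0},{"x":0.02,"y":0,"z":0.21,"roll":0},{"x":0.02,"y":0,"z":0.25,"roll":0},{"x":0.02,"y":0,"z":0.29,"roll":0},{"x":0.02,"y":0,"z":0.3,"roll":0},{"x":0.02,"y":0,"z":0.3,"roll":0}]'

```text
time: 10.37
eef_pos: [0.4816, 0.214, 0.1779]
eef_rot: [-0.001, 0.145, 0.989, -0.0]
contact_force: [0.7, -1.0, -0.6]
opening: 0.319
gripper_force: 49.7
```

No contact so far, with the tip about 20 mm through the loop. I'll keep descending slowly.

Emit:
jog_arm --plan '[{"x":0,"y":0,"z":0.03,"roll":0},{"x":0,"y":0,"z":0.06,"roll":0},{"x":0,"y":0,"z":0.09,"roll":0},{"x":0,"y":0,"z":0.12,"roll":0},{"x":0,"y":0,"z":0.15,"roll":0},{"x":0,"y":0,"z":0.17,"roll":0},{"x":0,"y":0,"z":0.18,"roll":0},{"x":0,"y":0,"z":0.18,"roll":0}]'

```text
time: 11.03
eef_pos: [0.4817, 0.214, 0.1421]
eef_rot: [-0.001, 0.145, 0.989, -0.0]
contact_force: [0.6, 0.3, -1.1]
opening: 0.315
gripper_force: 49.7
```

Emit:
jog_arm --plan '[{"x":0,"y":0,"z":0.01,"roll":0},{"x":0,"y":0,"z":0.02,"roll":0},{"x":0,"y":0,"z":0.02,"roll":0},{"x":0,"y":0,"z":0.02,"roll":0}]'

```text
time: 11.37
eef_pos: [0.4822, 0.2142, 0.139]
eef_rot: [0.0, 0.145, 0.989, 0.0]
contact_force: [0.9, 0.1, -0.8]
opening: 0.312
gripper_force: 49.7
```

Emit:
jog_arm --plan '[{"x":0,"y":0,"z":0,"roll":0},{"x":0,"y":0,"z":0,"roll":0},{"x":0,"y":0,"z":0,"roll":0},{"x":0,"y":0,"z":0,"roll":0},{"x":0,"y":0,"z":0,"roll":0},{"x":0,"y":0,"z":0,"roll":0}]' --fingers 0.8

```text
time: 11.87
eef_pos: [0.4823, 0.2142, 0.1391]
eef_rot: [0.0, 0.145, 0.989, 0.0]
contact_force: [0.2, -0.4, -0.9]
opening: 0.799
gripper_force: 0.0
```

Emit:
jog_arm --plan '[{"x":0,"y":0,"z":-0.05,"roll":0},{"x":0,"y":0,"z":-0.12,"roll":0},{"x":0,"y":0,"z":-0.25,"roll":0},{"x":0,"y":0,"z":-0.4,"roll":0},{"x":0.1,"y":0.1,"z":-0.55,"roll":0},{"x":0.2,"y":0.25,"z":-0.7,"roll":0},{"x":0.25,"y":0.4,"z":-0.75,"roll":0},{"x":0.25,"y":0.5,"z":-0.75,"roll":0}]'

```text
time: 12.53
eef_pos: [0.4637, 0.3283, 0.2957]
eef_rot: [0.004, 0.144, 0.99, 0.004]
contact_force: [-0.3, -0.0, 0.2]
opening: 0.798
gripper_force: 0.0
```

```bash
python3 - <<'E'
from h import *
snap('scene','s5'); snap('top','t5')
a=cv2.imread('pics/s5.png')[80:200,310:430]; b=cv2.imread('pics/t5.png')[220:340,100:220]
cv2.imwrite('pics/j5.png',cv2.resize(np.hstack([a,b]),None,fx=3.3,fy=3.3,interpolation=2))
CY=np.array([.288,.9575,0])
for n,k in(('scene','s5'),('top','t5')):
    f=np.load(f'pics/{k}.npz');p=f['p'].astype(int);P=cloud(n,f['d']);R,G,B=p[...,0],p[...,1],p[...,2]
    m=(R>60)&(G<.45*R)&(B<.55*R)&(P[...,2]>.1)&(P[...,2]<.2)&(abs(P[...,:2]-ST[:2]).max(-1)<.06)
    q=P[m]; 
    if len(q):
        q=q[q[:,2]>np.percentile(q[:,2],90)-.004]; c=q.mean(0)-ST; print(n,len(q),'top: x',c@CX,'y',c@CY,'z',c[2],'(expect z .050)')
print(arm.read_state()['contact_force'])
E
```

```text
scene 121 top: x -0.0012684330589579726 y 0.0009524119071520771 z 0.050448331464270926 (expect z .050)
top 212 top: x -0.003906869935020007 y -0.0009637822529243162 z 0.05042890049380046 (expect z .050)
[-0.51438996  0.84486748 -0.19131179]
```

View pics/j5.png

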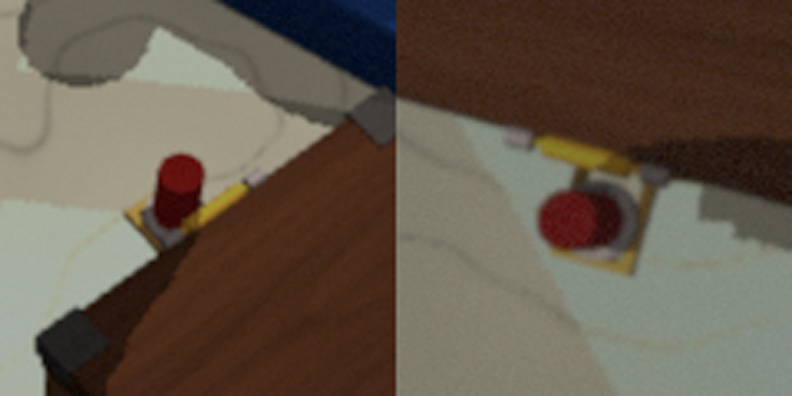

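The pictures show the pin upright in the loop with its disc seated. Its top is at z +50 mm as expected and 1–4 mm off centre, and the hasp is shut behind it. Handing in.

```bash
python3 -c "
from workcell import arm
print(arm.close_job())"
```

```text
the job is handed in; nothing more can be done
None
```

The hasp hangs shut, the pin is seated upright through the staple loop on its disc and released, and the job is handed in; the hand-in returned no verdict, so this rests on the final pictures and depth readings.

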